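# Stir the finishing media and shut the extraction slide

## Robot

A 7-joint arm with a two-finger parallel gripper is mounted at the origin on the work surface. World frame = base frame: x ahead of the robot, y to its left, z up, the work surface at z = 0. Lengths are in m, angles in degrees, forces in N, time in s.
With the tool pointing down it reaches from about 0.425 to 0.875 m from the base axis. Payload 4.7 kg.
Tool frame: the origin (TCP) lies at the very end of the fingers, on their centre line; the grasp point (between the pads) lies 19 mm behind it; z points along the fingers, y is the line along which they close (so a half turn about z gives the same grasp; the last joint's range is limited). The gripper opens to 87 mm and grips with 3 to 60 N. Pads are 19 mm wide; open, the fingers measure 117 mm over their backs; the gripper's body (75 mm by 190 mm) begins 51 mm behind the grasp point.
Start: joints at [-69.437, 18.392, -4.016, 83.108, 1.295, 78.541, -3.26], TCP at [0.22, 0.612, 0.223] pointing down, gripper open.
Joint ranges: [-163.93, 163.93], [-17.29, 119.83], [-79.2, 71.16], [3.27, 140.29], [-89.18, 269.18], [5.43, 117.66], [-154.24, 154.24]. Speed limits (degrees/s): [147.25, 147.25, 180, 180, 180, 180, 180].

## Interface

Orientations are given as [roll, pitch, yaw] about the fixed x, y, z axes, in that order (R = Rz(yaw) Ry(pitch) Rx(roll)).
In Python, from cell import get_obs, cams, ticket, finder gives the robot as it stands.
- The arm moves only by the shell command python3 -m creep 'ROWS' [FORCE]. ROWS is text: rows parted by semicolons, each of 5 numbers parted by spaces: the shift along the world's x, y, z in m, then the turn about the world's z in degrees, then the finger opening in m, from 0 to 0.087. A call has 1 to 8 rows; each row shifts and turns the commanded pose from where the row before left it; what a row does not reach is not made up. A row lasts 1/8 s, in which the tool goes at most 62.5 mm and 10.7 degrees, less where a joint would pass 70% of its speed; a pose out of reach is approached as far as the arm can. A call with a gripper value outside its range is refused whole. The fingers move at their own pace and stop on an object; FORCE is the grip in N (left out, the last holds). Time passes only in rows, so rows that do not move let the fingers close. It gives the time, the measured TCP pose, the force, the opening and the grip force at its end, in the units of the state.
- get_obs(): the state, without advancing time (a new reading comes with each control period).
- cams.read_camera(name): name is "scene" or "top" or "wrist"; returns the picture (420x560x3 uint8, red, green, blue); there is no depth.
- cams.calibration(name): a dict with "fx", "fy", "cx", "cy" (pixels), "extrinsics" (4x4, takes a point from world to camera coordinates). Camera axes: x right, y down, z forward; pixel columns grow to the right and rows downward; lengths in m; the calibration is good to about 2 mm. The wrist camera is an equidistant fisheye: a pixel r from the principal point sees the ray r / f radians off the axis. A picture is of the moment at which its call begins: read the wrist's pose just before it. calibration takes no time and is no camera call; for the wrist camera it gives the pose at the moment of the call.
- ticket.sign_off(): hands the job in; it is judged then, once.
Trained networks look in the newest picture that a camera, given by its name, has taken for a name from the list of things; names that differ only in an ending like _2 or _b are one class to them, and where a whole thing is asked for, a point or a joint stands for the part that bears it (a point fixed in the world has none). Each returns a list of dicts, best first, with "p" (0 to 1); they miss things now and then, are a little off and sometimes report something else, mostly with a low value. They report only what shows in the picture. A call takes as long as a camera call. They do not tell look-alikes from the thing itself.
- finder.masks_of(name, camera): "mask" (420x560 bool, what is visible of it) and "xy" ([column, row] in pixels, amid what is visible of it).
- finder.tip_of(name, camera): "xy" ([column, row] in pixels: a listed point, or the origin of a listed thing).
The state is a dict: "time_s": time; "qpos": joint angles; "joint_velocities": joint speeds; "effort": joint torques, N m; "tool_pos": TCP position; "tool_rot": TCP orientation; "force": force on the tool from outside, world axes, zero at the start; "wrist_torque": the same for the moment, N m; "grip_width": finger opening in m; "grasp_force": force on a finger pad.
Only numpy, scipy, OpenCV 4.12 (cv2) and the standard library are available. Lean on these libraries where they do the work, as an engineer would, in place of code of your own. Each camera call takes 0.05 s, during which the arm holds its last target. There are 200 camera calls.

## Task

The ceramic balls in the finishing pot have settled: take the stirring rod from its stand and, with its round end down among the balls, stir them round the pot clockwise (seen from above) for at least three full turns, so that balls from the middle and from all round the pot are shifted and none is lost, leaving the dust-extraction slide knob pulled out while you stir. Then hang the stirrer back upright in the stand's fork by its collar and push the slide knob fully home. Leave the filter and the wrench where they are.

Things in the scene. Friction and masses are not known exactly. Their poses are not given: they have to be found in the camera images.
- pot: Round open steel pot bolted to the bench by two small lugs (at its own +y and -y sides, 6 mm high, reaching 118 mm from the axis), 164 mm outside diameter, 64 mm high, wall 4 mm, flat inner floor 6 mm above the bench; it holds 11 white balls in one loose layer. Origin: centre of its underside, on the bench; z up.
- stirrer: Stirring rod, 0.13 kg, hanging upright in the stand's fork. Origin: on the axis, at the underside of its flat round steel collar (40 mm diameter, 6 mm thick); z up. Above the collar a square wooden grip, 24 x 24 mm, sides square to x and y, from z = 6 to 62 mm (take it here, from above); below, a 10 mm steel rod with a round 18 mm end, bottom at z = -132 mm.
- stirrer_tip (a point): Bottom of the stirrer's round end, 132 mm below the stirrer's origin.
- stand: Dark steel stand, fixed. Origin: under its foot (150 x 100 x 8 mm). A post at x = 40 to 56 mm carries a fork: two level prongs 14 mm wide, 8 mm thick, 18 mm apart, running to x = -35 mm, slot open at that end, top face at z = 150 mm. The stirrer's collar rests on the prongs, its rod between them; lifted a few mm it slides out to the stand's -x.
- fork (a point): Point midway between the prongs, at the height of their top face, 10 mm on the -x side of the stand's origin: the stirrer's origin hangs here. Axes as the stand's.
- box: Grey steel dust-extraction box fixed on the bench, 120 (x) x 150 (y) x 95 mm high, its slide knob on the face towards its own -x. Origin: centre of its underside.
- knob_face (a point): Centre of the outer face of the slide knob: black disc, 34 mm diameter, 14 mm thick, on a level steel rod 60 mm above the bench from the middle of the box's -x face. Moves with the knob; pushing along the box's +x sends it home, where the face is 86 mm from the box's origin.
- knob (a joint): How far the slide knob stands out from its home position, m: 0 fully home (12 mm between disc and box), 0.045 fully out. It starts 24 to 43 mm out, stays where it is left and takes about 5 N to move.
- filter: Bystander: dark steel oil-filter canister, 76 mm in diameter, 85 mm high, standing loose. Origin: centre of its underside.
- grease: Bystander: white jar with black lid, 60 mm in diameter, 90 mm high, fixed. Origin: centre of its underside.
- wrench: Bystander: steel wrench 170 mm long lying loose on the bench between the robot and the pot. Origin: centre of its underside, long side along its x.
- ball0_center (a point): Centre of one of the 11 white smooth glazed ceramic finishing balls in the pot, 24 mm in diameter, 20 g.
- ball1_center (a point): Centre of one of the 11 white smooth glazed ceramic finishing balls in the pot, 24 mm in diameter, 20 g.
- ball2_center (a point): Centre of one of the 11 white smooth glazed ceramic finishing balls in the pot, 24 mm in diameter, 20 g.
- ball3_center (a point): Centre of one of the 11 white smooth glazed ceramic finishing balls in the pot, 24 mm in diameter, 20 g.
- ball4_center (a point): Centre of one of the 11 white smooth glazed ceramic finishing balls in the pot, 24 mm in diameter, 20 g.
- ball5_center (a point): Centre of one of the 11 white smooth glazed ceramic finishing balls in the pot, 24 mm in diameter, 20 g.
- ball6_center (a point): Centre of one of the 11 white smooth glazed ceramic finishing balls in the pot, 24 mm in diameter, 20 g.
- ball7_center (a point): Centre of one of the 11 white smooth glazed ceramic finishing balls in the pot, 24 mm in diameter, 20 g.
- ball8_center (a point): Centre of one of the 11 white smooth glazed ceramic finishing balls in the pot, 24 mm in diameter, 20 g.
- ball9_center (a point): Centre of one of the 11 white smooth glazed ceramic finishing balls in the pot, 24 mm in diameter, 20 g.
- ball10_center (a point): Centre of one of the 11 white smooth glazed ceramic finishing balls in the pot, 24 mm in diameter, 20 g.
Mind the look-alikes: they are no part of the job. Of the things shaped like the stirrer, the bare steel one is meant.

How it is judged:
By the outcome, as a careful person would: the job done as asked, in the order asked, and still so for the second after the job is handed in, with the robot touching nothing.
It also fails if it takes over 72 s, if anything falls off the work surface, if the arm or the gripper's body presses on something with over 40 N, if the wrist force passes 120 N, or if a joint passes its speed limit or range.

## Working session

There is one attempt and no reset: what is moved stays moved. The work goes in short steps, Python scripts to look and compute and a shell command to move; the robot and the scene stay as the last step left them, time stands still between calls to the robot, and variables do not carry over. Pictures are saved under pics/ and viewed, at most 10 in all, crops included, and the job is handed in when it is done.

```bash
ls; mkdir -p pics; python3 - <<'E'
from cell import get_obs,cams,finder
import cv2,numpy as np
o=get_obs();print(o['time_s'],o['tool_pos'],o['tool_rot'],o['grip_width'],o['force'])
ims=[]
for c in('top','scene'):
    im=cams.read_camera(c);cv2.imwrite(f'pics/{c}0.png',im[...,::-1]);
    k=cams.calibration(c);print(c,k['fx'],k['cx'],k['cy'],np.round(k['extrinsics'],3).tolist())
    for n in('stirrer','stirrer_tip','fork','pot','box','knob_face','stand','wrench','filter','grease'):
        print(n,[(np.round(d['xy']).tolist(),round(d['p'],2)) for d in finder.tip_of(n,c)[:4]])
E
```

```text
pics
0.0 [0.21955136 0.61121761 0.22144919] [-1.79889881e+02  5.61757279e-03  1.60247628e+02] 0.08711474736970426 [-0.09835434 -0.61466174 -0.91376725]
top 455.3205636315025 274.77192087074263 218.68481496598193 [[0.017, -1.0, 0.002, -0.071], [-0.987, -0.017, -0.16, 0.623], [0.16, 0.001, -0.987, 1.048], [0.0, 0.0, 0.0, 1.0]]
stirrer [([365.0, 304.0], 0.73), ([393.0, 242.0], 0.6), ([444.0, 274.0], 0.56)]
stirrer_tip [([377.0, 247.0], 0.93), ([353.0, 306.0], 0.85), ([426.0, 276.0], 0.57), ([419.0, 247.0], 0.55)]
fork [([392.0, 242.0], 0.95), ([379.0, 251.0], 0.37), ([279.0, 223.0], 0.31), ([270.0, 235.0], 0.29)]
pot []
box [([139.0, 240.0], 0.91), ([268.0, 233.0], 0.19)]
knob_face [([136.0, 282.0], 0.7)]
stand [([376.0, 243.0], 0.58)]
wrench [([241.0, 300.0], 0.8)]
filter [([219.0, 162.0], 0.63)]
grease [([300.0, 168.0], 0.6), ([390.0, 239.0], 0.35), ([248.0, 252.0], 0.31)]
scene 507.42563871042717 285.46527730940096 208.53496242023078 [[0.511, 0.86, -0.005, -0.262], [0.743, -0.444, -0.5, -0.421], [-0.432, 0.252, -0.866, 1.477], [0.0, 0.0, 0.0, 1.0]]
stirrer [([119.0, 272.0], 0.81), ([159.0, 185.0], 0.78), ([163.0, 238.0], 0.64), ([97.0, 249.0], 0.62)]
stirrer_tip [([134.0, 291.0], 0.88), ([173.0, 216.0], 0.59)]
fork [([163.0, 238.0], 0.7), ([286.0, 220.0], 0.55)]
pot [([287.0, 218.0], 0.64), ([277.0, 220.0], 0.59), ([278.0, 208.0], 0.53)]
box [([361.0, 123.0], 0.67), ([389.0, 164.0], 0.56)]
knob_face [([271.0, 218.0], 0.61), ([367.0, 125.0], 0.5)]
stand [([184.0, 274.0], 0.81), ([260.0, 218.0], 0.38)]
wrench [([270.0, 167.0], 0.97)]
filter [([369.0, 262.0], 0.82)]
grease [([306.0, 301.0], 0.84)]
```

View pics/top0.png

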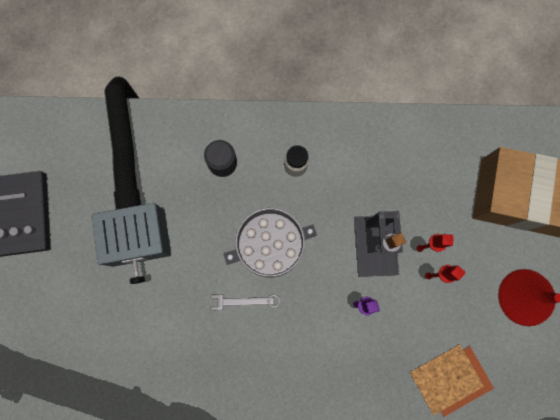

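View pics/scene0.png

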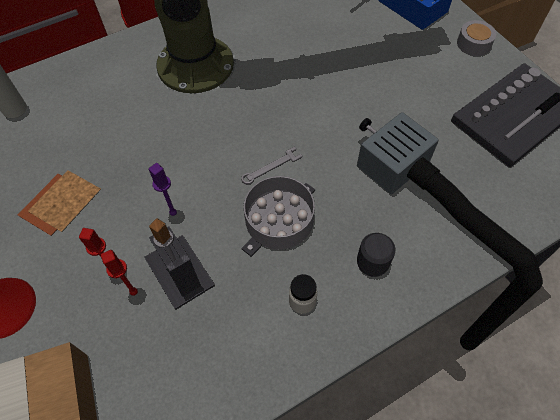

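Top view: the bare steel stirrer with the brown grip hangs in the stand at (396,240). The look-alikes are purple at (368,306) and red at (440,241) and (450,273). The box is at (128,237), its knob at (138,280) and the pot at (270,243). I'll check the choice in a close crop and measure.

```bash
cat >h.py <<'E'
from cell import get_obs,cams,ticket,finder
import cv2,numpy as np
from scipy.optimize import least_squares
def K(c):
    k=cams.calibration(c);return k['fx'],k['fy'],k['cx'],k['cy'],np.array(k['extrinsics'])
def proj(c,P):
    fx,fy,cx,cy,E=K(c);q=np.atleast_2d(P)@E[:3,:3].T+E[:3,3]
    return np.c_[fx*q[:,0]/q[:,2]+cx,fy*q[:,1]/q[:,2]+cy]
def back(c,uv,z):
    fx,fy,cx,cy,E=K(c);d=np.array([(uv[0]-cx)/fx,(uv[1]-cy)/fy,1])@E[:3,:3];o=-E[:3,:3].T@E[:3,3]
    return o+d*(z-o[2])/d[2]
def tri(uvt,uvs):
    return least_squares(lambda p:np.r_[proj('top',p)[0]-uvt,proj('scene',p)[0]-uvs],[.6,0,.1])
E
python3 - <<'E'
from h import *
t=cv2.imread('pics/top0.png');s=cv2.imread('pics/scene0.png')
c=lambda im,x,y,w,h:cv2.resize(im[y:y+h,x:x+w],(400,300),interpolation=cv2.INTER_CUBIC)
cv2.imwrite('pics/crop1.png',np.vstack([np.hstack([c(t,340,200,104,78),c(t,85,195,128,96)]),np.hstack([c(s,130,205,104,78+0),c(s,340,95,128,96)])]))
for cam in('top','scene'):
    cams.read_camera(cam)
    for n in('stirrer','stand','box','pot','knob_face','ball0_center'):
        for d in finder.masks_of(n,cam)[:13]:
            if d['p']<.4: continue
            ct=max(cv2.findContours(d['mask'].astype(np.uint8),0,2)[0],key=cv2.contourArea)
            print(cam,n,round(d['p'],2),np.round(d['xy']),d['mask'].sum(),[np.round(a,1) for a in cv2.minAreaRect(ct)])
for n,k in(('top',0),('scene',0)):
    im=t if n=='top' else s
    hsv=cv2.cvtColor(im,cv2.COLOR_BGR2HSV);m=cv2.inRange(hsv,(5,90,40),(20,255,255))
    nn,l,st,ce=cv2.connectedComponentsWithStats(m)
    print(n,[(st[i].tolist(),ce[i].round(1)) for i in range(1,nn) if 30<st[i][4]<500])
E
```

```text
top stirrer 0.94 [448. 274.] 444 [array([444. , 273.5]), array([17., 40.]), np.float64(90.0)]
top stirrer 0.74 [440. 244.] 422 [array([434. , 242.5]), array([17., 36.]), np.float64(90.0)]
top stirrer 0.68 [394. 242.] 342 [array([392.8, 240.9]), array([18. , 21.6]), np.float64(49.4)]
top stirrer 0.53 [370. 304.] 332 [array([365.9, 305.8]), array([18.4, 23.1]), np.float64(66.8)]
top stand 0.9 [376. 242.] 2416 [array([378.2, 243.4]), array([64.1, 45.7]), np.float64(85.9)]
top stand 0.45 [266. 225.] 78 [array([262.8, 222.8]), array([9.2, 8.5]), np.float64(45.0)]
top box 0.89 [126. 216.] 7004 [array([123.1, 180.5]), array([206.9,  73.7]), np.float64(82.1)]
top pot 0.57 [269. 244.] 3164 [array([269.4, 244.2]), array([71. , 74.8]), np.float64(28.9)]
top knob_face 0.52 [133. 278.] 174 [array([133.6, 272.8]), array([22.9, 14.8]), np.float64(66.0)]
top ball0_center 0.65 [266. 236.] 49 [array([265., 236.]), array([8., 6.]), np.float64(90.0)]
scene stirrer 0.94 [118. 270.] 657 [array([119.8, 272.3]), array([52.3, 20.5]), np.float64(45.0)]
scene stirrer 0.87 [163. 234.] 551 [array([164.2, 239.7])
[... 274 characters left out ...]
ray([174.4, 265.6]), array([76. , 46.7]), np.float64(57.7)]
scene box 0.61 [447. 191.] 9899 [array([449.3, 215.9]), array([253.3, 108.7]), np.float64(59.8)]
scene pot 0.91 [277. 212.] 3812 [array([278.4, 215.8]), array([71.1, 79.9]), np.float64(1.4)]
scene pot 0.49 [373. 253.] 1238 [array([375.6, 254.7]), array([34.5, 42.7]), np.float64(18.4)]
scene pot 0.45 [368. 128.] 174 [array([367.8, 124.9]), array([17.1, 14. ]), np.float64(12.5)]
scene ball0_center 0.42 [297. 226.] 55 [array([296.2, 227.2]), array([6.4, 8.5]), np.float64(45.0)]
top [([387, 233, 18, 15, 181], array([395.6, 240.2]))]
scene [([467, 24, 24, 16, 314], array([478.4,  31.4])), ([149, 218, 22, 26, 303], array([159.2, 230.4]))]
```

View pics/crop1.png

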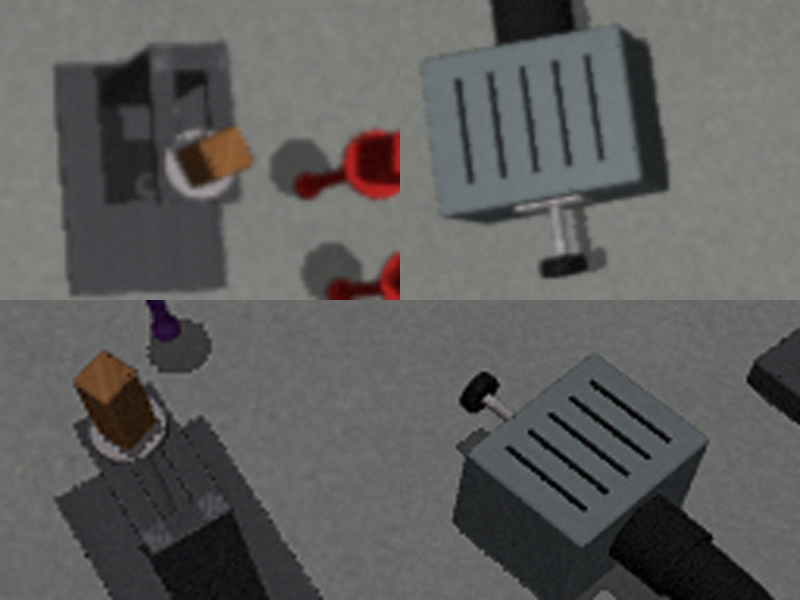

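```bash
python3 - <<'E'
from h import *
f=lambda p,x,y,s:np.array(p,float)/s+[x-.4,y-.4]
a=104/400;b=128/400
# grip top corners
gt=f([(200,140),(238,125),(252,160),(213,178)],340,200,1/a)
gs=f([(75,383-300),(108,407-300),(138,375-300),(105,352-300)],130,205,1/a)
def fit(zs,dim,gt,gs,name,x0):
    sx,sy=dim[0]/2,dim[1]/2
    L=np.array([(sx,sy),(sx,-sy),(-sx,-sy),(-sx,sy)])
    best=None
    for r in range(4):
      for k in range(8):
        def P(p):
            c,s=np.cos(p[3]),np.sin(p[3]);xy=L@np.array([[c,s],[-s,c]])+p[:2];return np.c_[xy,np.full(4,p[2])]
        g2=np.roll(gs,r,0) if k<4 else np.roll(gs[::-1],r,0)
        res=lambda p:np.r_[(proj('top',P(p))-gt).ravel(),(proj('scene',P(p))-g2).ravel(),(p[2]-zs)*3000]
        s=least_squares(res,[*x0,zs,(k%4)*np.pi/2])
        if best is None or s.cost<best.cost:best=s
    print(name,best.x[:3].round(4),np.degrees(best.x[3]).round(1),best.cost)
for z in(.212,):fit(z,(.024,.024),gt,gs,'grip',back('top',gt.mean(0),z)[:2])
bt=f([(20,60),(215,25),(245,182),(40,215)],85,195,1/b)
bs=f([(70,155),(195,55),(308,140),(183,245)],340,95,1/b)
fit(.095,(.12,.15),bt,bs,'box',back('top',bt.mean(0),.095)[:2])
# stand foot near edge corners (z=8mm)
A,B,C=[back('top',p,.008) for p in f([(70,295),(226,290),(55,65)],340,200,1/a)]
print('stand',A.round(4),B.round(4),C.round(4),np.linalg.norm(A-B),np.linalg.norm(A-C))
fx=(C-A)/np.linalg.norm(C-A);fy=(A-B)/np.linalg.norm(A-B)
print('yaw',np.degrees([np.arctan2(fx[1],fx[0]),np.arctan2(-fy[0],fy[1])]),'ctr',(B+C)/2,'via A',A+.075*fx-.05*fy)
print('collar from grip base tri')
# collar center: top crop (200,163), scene crop (128,425-300)
s=tri(f([(200,163)],340,200,1/a)[0],f([(128,125)],130,205,1/a)[0]);print('collar',s.x.round(4),s.cost)
print('pot lugs mid',back('top',(270,244),.006),'mask',back('top',(269.5,243.5),.06),'scene',back('scene',(278.5,214),.055))
l1,l2=back('top',(309,231),.006),back('top',(231,257),.006);print(l1,l2,np.linalg.norm(l1-l2))
# knob disc: top crop (163,265)/ scene (480-400,390-300)
s=tri(f([(163,266)],85,195,1/b)[0],f([(80,92)],340,95,1/b)[0]);print('knob disc',s.x.round(4),s.cost)
for n,p in(('wrench',(245,301)),('filter',(220,160)),('grease',(297,165))):print(n,back('top',p,.0 if n=='wrench' else .085).round(3))
for p in((368,306),(440,241),(450,273)):print('lookalike',back('top',p,.15).round(3))
E
```

```text
Traceback (most recent call last):
  File "h.py", line 7, in proj
    fx,fy,cx,cy,E=K(c);q=np.atleast_2d(P)@E[:3,:3].T+E[:3,3]
                  ~^^^
  File "h.py", line 5, in K
    k=cams.calibration(c);return k['fx'],k['fy'],k['cx'],k['cy'],np.array(k['extrinsics'])
ValueError: time passes only in moves, steps and waits
```

```bash
sed -i 's/^def K(c):/import functools\n@functools.cache\ndef K(c):/' h.py; cat > m.py <<'E'
from h import *
f=lambda p,x,y,s:np.array(p,float)/s+[x-.4,y-.4]
a=104/400;b=128/400
gt=f([(200,140),(238,125),(252,160),(213,178)],340,200,1/a)
gs=f([(75,83),(108,107),(138,75),(105,52)],130,205,1/a)
def fit(zs,dim,gt,gs,name,x0):
    sx,sy=dim[0]/2,dim[1]/2
    L=np.array([(sx,sy),(sx,-sy),(-sx,-sy),(-sx,sy)])
    def P(p):
        c,s=np.cos(p[3]),np.sin(p[3]);return np.c_[L@np.array([[c,s],[-s,c]])+p[:2],np.full(4,p[2])]
    best=None
    for r in range(4):
      for k in range(8):
        g2=np.roll(gs[::1 if k<4 else -1],r,0)
        s=least_squares(lambda p:np.r_[(proj('top',P(p))-gt).ravel(),(proj('scene',P(p))-g2).ravel(),(p[2]-zs)*3000],[*x0,zs,(k%4)*np.pi/2])
        if best is None or s.cost<best.cost:best=s
    print(name,best.x[:3].round(4),np.degrees(best.x[3]).round(1),best.cost)
fit(.212,(.024,.024),gt,gs,'grip',back('top',gt.mean(0),.212)[:2])
bt=f([(20,60),(215,25),(245,182),(40,215)],85,195,1/b)
bs=f([(70,155),(195,55),(308,140),(183,245)],340,95,1/b)
fit(.095,(.12,.15),bt,bs,'box',back('top',bt.mean(0),.095)[:2])
A,B,C=[back('top',p,.008) for p in f([(70,295),(226,290),(55,65)],340,200,1/a)]
print('stand',A.round(4),B.round(4),C.round(4),np.linalg.norm(A-B),np.linalg.norm(A-C))
fx=(C-A)/np.linalg.norm(C-A);fy=(A-B)/np.linalg.norm(A-B)
print('yaw',np.degrees([np.arctan2(fx[1],fx[0]),np.arctan2(-fy[0],fy[1])]),'ctr',(B+C)/2,'via A',A+.075*fx-.05*fy)
s=tri(f([(200,163)],340,200,1/a)[0],f([(128,125)],130,205,1/a)[0]);print('collar',s.x.round(4),s.cost)
print('pot lugs mid',back('top',(270,244),.006),'mask',back('top',(269.5,243.5),.06),'scene',back('scene',(278.5,214),.055))
l1,l2=back('top',(309,231),.006),back('top',(231,257),.006);print(l1,l2,np.linalg.norm(l1-l2))
s=tri(f([(163,266)],85,195,1/b)[0],f([(80,92)],340,95,1/b)[0]);print('knob disc',s.x.round(4),s.cost)
for n,p in(('wrench',(245,301)),('filter',(220,160)),('grease',(297,165))):print(n,back('top',p,.0 if n=='wrench' else .085).round(3))
for p in((368,306),(440,241),(450,273)):print('lookalike',back('top',p,.15).round(3))
E
python3 m.py
```

```text
grip [ 0.5622 -0.3136  0.2119] 22.5 4.838029973832187
box [0.5792 0.2803 0.0949] 11.7 9.189847912554935
stand [ 0.4912 -0.267   0.008 ] [ 0.4961 -0.3668  0.008 ] [ 0.64  -0.259  0.008] 0.09988266200993 0.14902265854299485
yaw [3.07750446 2.80461907] ctr [ 0.56802468 -0.31287525  0.008     ] via A [ 0.56851552 -0.31290761  0.008     ]
collar [ 0.5605 -0.3138  0.156 ] 0.00035833510212533227
pot lugs mid [ 0.56729577 -0.04982744  0.006     ] mask [ 0.56279788 -0.0491731   0.06      ] scene [ 0.58384645 -0.05994351  0.055     ]
[ 0.6016055  -0.14668942  0.006     ] [0.53331067 0.04611803 0.006     ] 0.2045455880782822
knob disc [0.4725 0.2599 0.0589] 0.0024736185598408537
wrench [0.427 0.009 0.   ]
filter [0.758 0.072 0.085]
grease [ 0.749 -0.111  0.085]
lookalike [ 0.424 -0.262  0.15 ]
lookalike [ 0.565 -0.421  0.15 ]
lookalike [ 0.496 -0.439  0.15 ]
```

Measured positions all fit the given sizes:

| Thing | Position or size |
|---|---|
| Stirrer | (0.561, -0.314), grip yaw 22.5° |
| Stand | (0.568, -0.313), yaw 3° |
| Pot | about (0.566, -0.050) |
| Box | (0.579, 0.280), yaw 11.7° |
| Knob | about 30 mm out |

The crop shows that the stirrer in the fork is the bare steel one with the wooden grip.

```bash
python3 -m creep '.035 -.052 .01 -10 .087; .035 -.052 .01 -10 .087; .035 -.052 .01 -10 .087; .035 -.052 .01 -10 .087; .035 -.052 .01 -10 .087; .035 -.052 .01 -10 .087; .035 -.052 .01 -10 .087; .035 -.052 .01 -10 .087' 20
python3 -m creep '.007 -.055 0 -7.2 .087; .007 -.055 0 -7.2 .087; .007 -.055 0 -7.2 .087; .007 -.055 0 -7.2 .087; .007 -.055 0 -7.2 .087; .007 -.055 0 -7.2 .087; .007 -.055 0 -7.2 .087; .007 -.055 0 -7.2 .087'
```

```text
time_s: 2.8
tool_pos: [0.4963, 0.2004, 0.3021]
tool_rot: [180.0, -0.1, 79.9]
force: [-0.2, 0.3, -0.4]
grip_width: 0.0868
grasp_force: 0.0
time_s: 3.8
tool_pos: [0.5516, -0.2393, 0.3018]
tool_rot: [180.0, -0.1, 22.5]
force: [0.7, 0.2, -0.4]
grip_width: 0.0872
grasp_force: 0.0
```

```bash
python3 -m creep '.005 -.038 0 0 .087; .004 -.037 0 0 .087; 0 0 -.02 0 .087; 0 0 0 0 .087'
python3 - <<'E'
from h import *
o=get_obs();print(o['tool_pos'],o['tool_rot'],o['force'])
k=cams.calibration('wrist');im=cams.read_camera('wrist');cv2.imwrite('pics/w1.png',im[...,::-1])
print(k['fx'],k['cx'],k['cy'],np.round(k['extrinsics'],3).tolist())
E=np.array(k['extrinsics'])
def pw(P):
    q=E[:3,:3]@np.array(P)+E[:3,3];r=np.hypot(q[0],q[1]);t=np.arctan2(r,q[2]);return np.array([k['cx'],k['cy']])+k['fx']*t*q[:2]/r
out=im[...,::-1].copy()
c,s=np.cos(np.radians(22.5)),np.sin(np.radians(22.5))
for z in(.156,.212):
  for u,v in((12,12),(12,-12),(-12,-12),(-12,12)):
    p=pw((.561+(c*u-s*v)/1e3,-.3138+(s*u+c*v)/1e3,z));cv2.circle(out,tuple(int(round(a)) for a in p),2,(0,255,0) if z>.2 else (255,255,0),-1)
c,s=np.cos(np.radians(3)),np.sin(np.radians(3))
for u,v in((-35,9),(-35,23),(-35,-9),(-35,-23),(40,9),(40,23)):
    p=pw((.568+(c*u-s*v)/1e3,-.313+(s*u+c*v)/1e3,.15));cv2.circle(out,tuple(int(round(a)) for a in p),2,(0,0,255),-1)
cv2.imwrite('pics/w1.png',out)
E
```

```text
time_s: 4.3
tool_pos: [0.5597, -0.3125, 0.2798]
tool_rot: [-179.9, 0.1, 22.6]
force: [0.3, 0.8, 0.5]
grip_width: 0.0867
grasp_force: 0.0
[ 0.55973284 -0.3125469   0.27980528] [-1.79869517e+02  1.16164130e-01  2.26091862e+01] [0.29561509 0.7687464  0.46086041]
325.19226210127806 281.2749307290164 207.7579015570882 [[0.386, -0.923, -0.003, -0.503], [-0.887, -0.372, 0.272, 0.332], [-0.252, -0.103, -0.962, 0.554], [0.0, 0.0, 0.0, 1.0]]
```

View pics/w1.png

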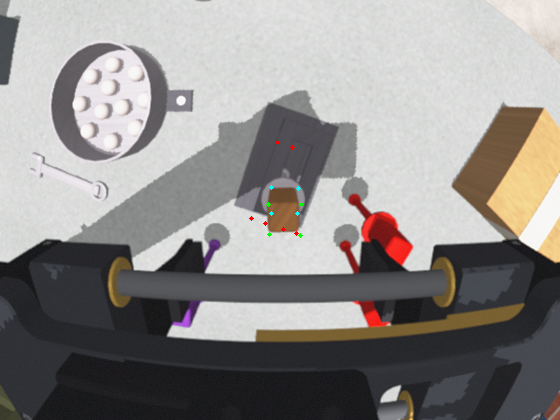

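The grip sits where the overlay predicts, at (284,218). Descending and closing.

```bash
python3 -m creep '.001 -.001 -.03 0 .087; 0 0 -.03 0 .087; 0 0 -.03 0 .087; 0 0 -.024 0 .087; 0 0 0 0 .03; 0 0 0 0 .015; 0 0 0 0 .015; 0 0 0 0 .015' 40
python3 -m creep '0 0 0 0 .015; 0 0 0 0 .015'
```

```text
time_s: 5.35
tool_pos: [0.5619, -0.3141, 0.1684]
tool_rot: [179.9, -0.1, 22.7]
force: [0.1, 0.2, 1.1]
grip_width: 0.0549
grasp_force: 0.0
time_s: 5.6
tool_pos: [0.5615, -0.3139, 0.1675]
tool_rot: [180.0, -0.0, 22.6]
force: [1.4, 0.8, -0.2]
grip_width: 0.0351
grasp_force: 0.0
```

```bash
python3 -m creep '0 0 0 0 .015; 0 0 0 0 .015; 0 0 0 0 .015; 0 0 0 0 .015'
```

```text
time_s: 6.1
tool_pos: [0.5614, -0.3137, 0.1673]
tool_rot: [-180.0, 0.0, 22.6]
force: [0.5, 0.9, 0.7]
grip_width: 0.0238
grasp_force: 40.0
```

Gripped at 23.8 mm with 40 N. Lift, slide out along the stand's -x and raise. I'll also check the pot centre by overlay on the first pictures.

```bash
python3 -m creep '0 0 .004 0 .015; 0 0 .004 0 .015; -.012 -.0006 0 0 .015; -.02 -.001 0 0 .015; -.02 -.001 0 0 .015; 0 0 .03 0 .015; 0 0 .035 0 .015; 0 0 .02 0 .015'
python3 - <<'E'
from h import *
t=cv2.imread('pics/top0.png');s=cv2.imread('pics/scene0.png')
out=[]
th=np.radians(np.arange(0,360,3))
for c,im,(x,y,w,h) in(('top',t,(225,195,93,93)),('scene',s,(233,165,93,93))):
    z=cv2.resize(im[y:y+h,x:x+w],(400,400),interpolation=cv2.INTER_CUBIC);k=400/93
    for r,hh,col in((.078,.064,(0,255,0)),(.082,.064,(0,0,255)),(.078,.006,(255,0,0))):
        for p in proj(c,np.c_[.566+r*np.cos(th),-.050+r*np.sin(th),np.full(len(th),hh)]):
            q=(p-[x,y]+.5)*k;cv2.circle(z,tuple(q.astype(int)),1,col,-1)
    out.append(z)
cv2.imwrite('pics/pot.png',np.hstack(out))
E
```

```text
time_s: 7.1
tool_pos: [0.509, -0.3172, 0.2621]
tool_rot: [179.9, -0.1, 22.6]
force: [0.9, -0.5, -0.1]
grip_width: 0.0237
grasp_force: 40.0
```

View pics/pot.png

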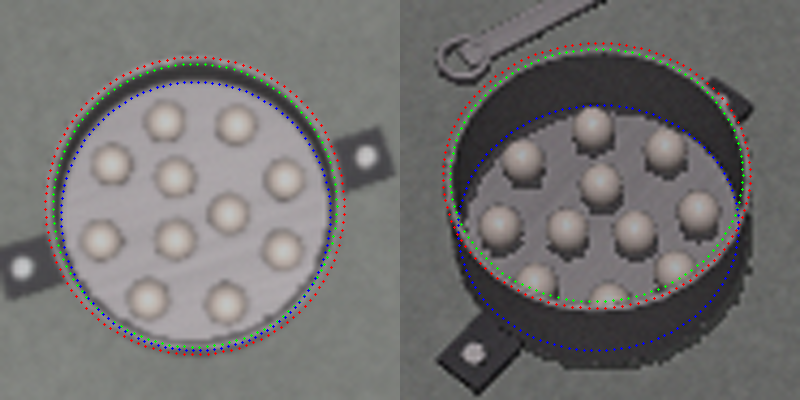

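The pot overlay fits to 1–2 mm, with eight balls at about 57 mm and three at about 20 mm from its centre. There is a free entry gap at crop pixel (228,258), world about (0.541, -0.069).

```bash
python3 -m creep '.006 .05 0 0 .015; .006 .05 0 0 .015; .007 .05 0 0 .015; .007 .05 0 0 .015; .006 .048 0 0 .015; 0 0 0 0 .015; 0 0 0 0 .015'
python3 - <<'E'
from h import *
P=[(164,120),(236,123),(285,180),(283,250),(226,303),(149,299),(101,240),(111,163),(175,177),(228,213),(176,239)]
k=400/93
B=np.array([back('top',(225+x/k-.5,195+y/k-.5),.018)[:2] for x,y in P])
print(B.round(3).tolist(),np.hypot(*(B-[.566,-.05]).T).round(3))
g=np.array([(x,y) for x in np.arange(.53,.60,.001) for y in np.arange(-.09,-.01,.001)])
d=np.linalg.norm(g[:,None]-B,axis=2).min(1);r=np.hypot(*(g-[.566,-.05]).T);d[r>.06]=0
i=np.argsort(-d)[:12];print(np.c_[g[i],d[i]].round(3).tolist())
print(np.linalg.norm(B-[.541,-.069],axis=1).min(),get_obs()['tool_pos'])
E
```

```text
time_s: 7.98
tool_pos: [0.5409, -0.0693, 0.26]
tool_rot: [180.0, 0.1, 22.6]
force: [-0.8, -0.3, -1.1]
grip_width: 0.0236
grasp_force: 40.0
[[0.619, -0.031], [0.618, -0.072], [0.586, -0.101], [0.546, -0.1], [0.515, -0.068], [0.516, -0.024], [0.55, 0.004], [0.594, -0.001], [0.587, -0.038], [0.566, -0.068], [0.551, -0.039]] [0.057 0.057 0.055 0.054 0.054 0.056 0.056 0.057 0.024 0.018 0.019]
[[0.57, -0.015, 0.028], [0.568, -0.017, 0.028], [0.569, -0.016, 0.028], [0.57, -0.016, 0.027], [0.567, -0.017, 0.027], [0.57, -0.014, 0.027], [0.569, -0.017, 0.027], [0.568, -0.016, 0.027], [0.569, -0.015, 0.027], [0.571, -0.015, 0.027], [0.568, -0.018, 0.027], [0.593, -0.064, 0.027]]
0.02530768915773859 [ 0.54089634 -0.06932181  0.2600072 ]
```

```bash
python3 -m creep '0 0 -.03 0 .015; 0 0 -.03 0 .015; 0 0 -.02 0 .015; 0 0 -.015 0 .015; 0 0 -.006 0 .015; 0 0 0 0 .015'
python3 - <<'E'
import numpy as np
C=np.array([.566,-.05]);th=217.
def seg(name,R0,R1,n,step=22.5):
    global th
    out=[]
    for i in range(n):
        a=R0+(R1-R0)*i/n;b=R0+(R1-R0)*(i+1)/n
        p=a*np.r_[np.cos(np.radians(th)),np.sin(np.radians(th))];th-=step
        q=b*np.r_[np.cos(np.radians(th)),np.sin(np.radians(th))];out.append('%.3f %.3f'%tuple(q-p))
    print(name,'; '.join(out))
seg('A',.031,.031,16);seg('B',.031,.054,8);seg('C',.054,.054,16);seg('D',.054,.025,8);seg('E',.025,.025,16)
E
```

```text
time_s: 8.72
tool_pos: [0.5415, -0.069, 0.1595]
tool_rot: [180.0, 0.0, 22.6]
force: [0.0, -0.1, -1.3]
grip_width: 0.0239
grasp_force: 40.0
A -0.005 0.011; -0.001 0.012; 0.004 0.011; 0.008 0.009; 0.011 0.005; 0.012 0.001; 0.011 -0.004; 0.009 -0.008; 0.005 -0.011; 0.001 -0.012; -0.004 -0.011; -0.008 -0.009; -0.011 -0.005; -0.012 -0.001; -0.011 0.004; -0.009 0.008
B -0.008 0.010; -0.004 0.014; 0.002 0.015; 0.009 0.014; 0.014 0.010; 0.018 0.004; 0.019 -0.004; 0.017 -0.012
C 0.009 -0.019; 0.001 -0.021; -0.007 -0.020; -0.014 -0.016; -0.019 -0.009; -0.021 -0.001; -0.020 0.007; -0.016 0.014; -0.009 0.019; -0.001 0.021; 0.007 0.020; 0.014 0.016; 0.019 0.009; 0.021 0.001; 0.020 -0.007; 0.016 -0.014
D 0.006 -0.020; -0.002 -0.019; -0.009 -0.015; -0.013 -0.010; -0.015 -0.003; -0.013 0.003; -0.010 0.007; -0.005 0.010
E -0.004 0.009; -0.001 0.010; 0.003 0.009; 0.006 0.007; 0.009 0.004; 0.010 0.001; 0.009 -0.003; 0.007 -0.006; 0.004 -0.009; 0.001 -0.010; -0.003 -0.009; -0.006 -0.007; -0.009 -0.004; -0.010 -0.001; -0.009 0.003; -0.007 0.006
```

Clockwise (angle decreasing): first turn at radius 31 mm.

```bash
python3 -m creep '-.005 .011 0 0 .015; -.001 .012 0 0 .015; .004 .011 0 0 .015; .008 .009 0 0 .015; .011 .005 0 0 .015; .012 .001 0 0 .015; .011 -.004 0 0 .015; .009 -.008 0 0 .015'
python3 -m creep '.005 -.011 0 0 .015; .001 -.012 0 0 .015; -.004 -.011 0 0 .015; -.008 -.009 0 0 .015; -.011 -.005 0 0 .015; -.012 -.001 0 0 .015; -.011 .004 0 0 .015; -.009 .008 0 0 .015'
```

```text
time_s: 9.72
tool_pos: [0.5913, -0.0322, 0.1592]
tool_rot: [180.0, 0.0, 22.6]
force: [-0.6, -0.6, -0.4]
grip_width: 0.0239
grasp_force: 40.0
time_s: 10.72
tool_pos: [0.5406, -0.0677, 0.1595]
tool_rot: [-180.0, -0.0, 22.7]
force: [0.1, -0.1, -1.7]
grip_width: 0.0234
grasp_force: 40.0
```

Low forces. Spiral out, one turn near the wall, then check.

```bash
python3 -m creep '-.008 .01 0 0 .015; -.004 .014 0 0 .015; .002 .015 0 0 .015; .009 .014 0 0 .015; .014 .01 0 0 .015; .018 .004 0 0 .015; .019 -.004 0 0 .015; .017 -.012 0 0 .015'
python3 -m creep '.009 -.019 0 0 .015; .001 -.021 0 0 .015; -.007 -.02 0 0 .015; -.014 -.016 0 0 .015; -.019 -.009 0 0 .015; -.021 -.001 0 0 .015; -.02 .007 0 0 .015; -.016 .014 0 0 .015'
python3 -m creep '-.009 .019 0 0 .015; -.001 .021 0 0 .015; .007 .02 0 0 .015; .014 .016 0 0 .015; .019 .009 0 0 .015; .021 .001 0 0 .015; .02 -.007 0 0 .015; .016 -.014 0 0 .015'
python3 -c "
from h import *
cv2.imwrite('pics/w2.png',cams.read_camera('wrist')[...,::-1])"
```

```text
time_s: 11.72
tool_pos: [0.608, -0.0175, 0.1581]
tool_rot: [-180.0, 0.3, 22.7]
force: [-4.6, -3.1, -0.1]
grip_width: 0.0238
grasp_force: 40.0
time_s: 12.72
tool_pos: [0.5215, -0.0834, 0.1599]
tool_rot: [179.9, -0.2, 22.6]
force: [0.1, -0.0, -0.8]
grip_width: 0.0235
grasp_force: 40.0
time_s: 13.72
tool_pos: [0.6099, -0.0172, 0.1586]
tool_rot: [179.9, 0.1, 22.7]
force: [1.2, -0.2, -1.3]
grip_width: 0.0239
grasp_force: 40.0
```

View pics/w2.png

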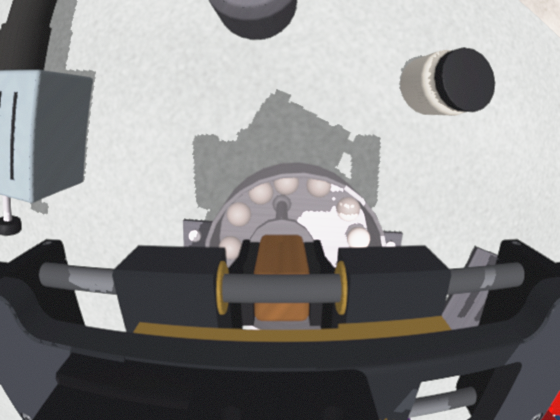

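```bash
python3 -m creep '.009 -.019 0 0 .015; .001 -.021 0 0 .015; -.007 -.02 0 0 .015; -.014 -.016 0 0 .015; -.019 -.009 0 0 .015; -.021 -.001 0 0 .015; -.02 .007 0 0 .015; -.016 .014 0 0 .015'
python3 -m creep '-.009 .019 0 0 .015; -.001 .021 0 0 .015; .007 .02 0 0 .015; .014 .016 0 0 .015; .019 .009 0 0 .015; .021 .001 0 0 .015; .02 -.007 0 0 .015; .016 -.014 0 0 .015'
python3 -m creep '.006 -.02 0 0 .015; -.002 -.019 0 0 .015; -.009 -.015 0 0 .015; -.013 -.01 0 0 .015; -.015 -.003 0 0 .015; -.013 .003 0 0 .015; -.01 .007 0 0 .015; -.005 .01 0 0 .015'
python3 -m creep '-.004 .009 0 0 .015; -.001 .01 0 0 .015; .003 .009 0 0 .015; .006 .007 0 0 .015; .009 .004 0 0 .015; .01 .001 0 0 .015; .009 -.003 0 0 .015; .007 -.006 0 0 .015'
python3 -m creep '.004 -.009 0 0 .015; .001 -.01 0 0 .015; -.003 -.009 0 0 .015; -.006 -.007 0 0 .015; -.009 -.004 0 0 .015; -.01 -.001 0 0 .015; -.009 .003 0 0 .015; -.007 .006 0 0 .015'
```

```text
time_s: 14.78
tool_pos: [0.522, -0.0827, 0.16]
tool_rot: [179.9, -0.3, 22.6]
force: [2.1, 0.8, -1.8]
grip_width: 0.0237
grasp_force: 40.0
time_s: 15.78
tool_pos: [0.6096, -0.0169, 0.1584]
tool_rot: [180.0, 0.1, 22.7]
force: [-0.3, -0.3, -1.7]
grip_width: 0.0237
grasp_force: 40.0
time_s: 16.77
tool_pos: [0.5469, -0.0631, 0.1596]
tool_rot: [-180.0, -0.0, 22.7]
force: [0.5, -0.6, -1.2]
grip_width: 0.0236
grasp_force: 40.0
time_s: 17.77
tool_pos: [0.5871, -0.0341, 0.1592]
tool_rot: [180.0, 0.0, 22.6]
force: [-0.4, -1.2, -1.4]
grip_width: 0.0238
grasp_force: 40.0
time_s: 18.77
tool_pos: [0.5468, -0.0638, 0.1595]
tool_rot: [-180.0, -0.0, 22.7]
force: [0.8, 0.9, -1.0]
grip_width: 0.024
grasp_force: 40.0
```

```bash
python3 -m creep '0 0 .01 0 .015; 0 0 .03 0 .015; 0 0 .03 0 .015; 0 0 .033 0 .015; -.007 -.045 0 0 .015; -.008 -.052 0 0 .015; -.008 -.052 0 0 .015; -.008 -.052 0 0 .015'
python3 -m creep '-.007 -.052 0 0 .015; 0 0 0 0 .015; 0 0 0 0 .015'
python3 - <<'E'
from h import *
o=get_obs();print(o['tool_pos'])
k=cams.calibration('wrist');im=cams.read_camera('wrist');a=im[...,::-1].copy()
t=cams.read_camera('top')[...,::-1]
E=np.array(k['extrinsics'])
def pw(P):
    q=E[:3,:3]@np.array(P)+E[:3,3];r=np.hypot(q[0],q[1]);th=np.arctan2(r,q[2]);return np.array([k['cx'],k['cy']])+k['fx']*th*q[:2]/r
c,s=np.cos(np.radians(3)),np.sin(np.radians(3))
for u,v in((-35,9),(-35,23),(-35,-9),(-35,-23),(40,9),(40,23),(40,-9),(40,-23),(-10,0)):
    p=pw((.568+(c*u-s*v)/1e3,-.313+(s*u+c*v)/1e3,.15));cv2.circle(a,tuple(int(round(x)) for x in p),2,(0,0,255),-1)
p=o['tool_pos']
for dz in(-.1403,-.03):
    q=pw((p[0],p[1],p[2]+dz));print(dz,q);cv2.circle(a,tuple(int(round(x)) for x in q),3,(0,255,0),-1)
cv2.imwrite('pics/w3.png',np.hstack([cv2.resize(a[80:320,140:460],(400,300)),cv2.resize(t[190:290,220:353],(400,300),interpolation=cv2.INTER_CUBIC)]))
E
```

```text
time_s: 19.77
tool_pos: [0.5167, -0.2669, 0.2634]
tool_rot: [179.9, -0.1, 22.7]
force: [1.1, -0.0, -1.5]
grip_width: 0.0236
grasp_force: 40.0
time_s: 20.15
tool_pos: [0.51, -0.317, 0.2627]
tool_rot: [-180.0, -0.0, 22.7]
force: [1.0, 0.2, -2.3]
grip_width: 0.0238
grasp_force: 40.0
[ 0.51000875 -0.3169676   0.26266516]
-0.1403 [281.96407331 197.11877593]
-0.03 [282.23807303 238.87003836]
```

View pics/w3.png

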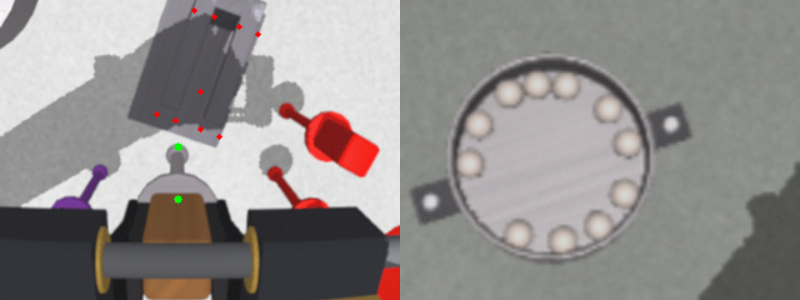

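Eleven balls are in the pot, all shifted to the ring. The stirrer hangs nearly upright in the grip: its round end is at crop pixel (177,155) against the predicted (178,147). I'll retrace the extraction path into the fork.

```bash
python3 -m creep '0 0 -.03 0 .015; 0 0 -.03 0 .015; 0 0 -.02 0 .015; 0 0 -.007 0 .015; .012 .0008 0 0 .015; .012 .0008 0 0 .015; 0 0 0 0 .015'
python3 -m creep '.01 .0006 0 0 .015; .01 .0006 0 0 .015; .007 .0005 0 0 .015; 0 0 0 0 .015'
```

```text
time_s: 21.12
tool_pos: [0.5355, -0.3154, 0.176]
tool_rot: [179.9, -0.0, 22.8]
force: [-0.4, 0.2, -0.4]
grip_width: 0.0238
grasp_force: 40.0
time_s: 21.62
tool_pos: [0.5611, -0.3138, 0.1751]
tool_rot: [180.0, 0.0, 22.7]
force: [-0.5, -0.0, -1.8]
grip_width: 0.0238
grasp_force: 40.0
```

```bash
python3 -m creep '0 0 -.004 0 .015; 0 0 -.003 0 .015; 0 0 0 0 .015; 0 0 0 0 .015'
python3 -c "
from h import *
cv2.imwrite('pics/s4.png',cv2.resize(cams.read_camera('scene')[190:310,100:260][...,::-1],(800,600),interpolation=cv2.INTER_CUBIC))"
```

```text
time_s: 22.12
tool_pos: [0.5603, -0.3142, 0.1683]
tool_rot: [180.0, 0.0, 22.6]
force: [-0.4, -1.1, -0.5]
grip_width: 0.0234
grasp_force: 40.0
```

View pics/s4.png

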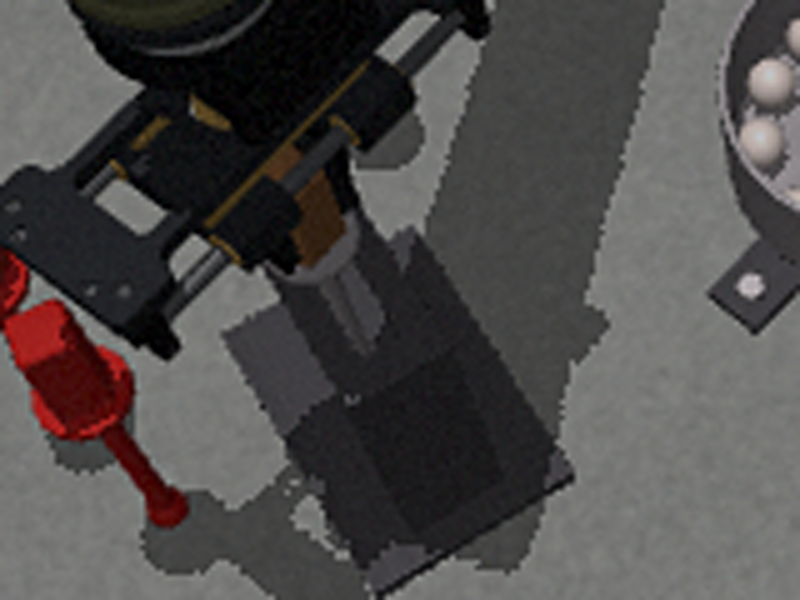

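The collar sits over both prongs with the rod in the slot, crop pixel (330,265). Release.

```bash
python3 -m creep '0 0 -.001 0 .015; 0 0 0 0 .015; 0 0 0 0 .028; 0 0 0 0 .04; 0 0 0 0 .05; 0 0 0 0 .05; 0 0 0 0 .05' 10
python3 -m creep '0 0 .02 0 .05; 0 0 .03 0 .05; 0 0 .03 0 .05; 0 0 .03 0 .05; 0 .03 .02 0 .05; 0 .05 0 0 .03; 0 .055 0 0 0; 0 .055 0 0 0'
python3 - <<'E'
from h import *
t=cams.read_camera('top')[...,::-1];s=cams.read_camera('scene')[...,::-1]
c=lambda im,x,y,w,h:cv2.resize(im[y:y+h,x:x+w],(400,300),interpolation=cv2.INTER_CUBIC)
cv2.imwrite('pics/crop5.png',np.vstack([np.hstack([c(t,340,200,104,78),c(t,85,195,128,96)]),np.hstack([c(s,130,205,104,78),c(s,340,95,128,96)])]))
E
```

```text
time_s: 23.05
tool_pos: [0.5604, -0.3142, 0.1673]
tool_rot: [180.0, 0.0, 22.6]
force: [-0.1, -0.5, -0.7]
grip_width: 0.0489
grasp_force: 0.0
time_s: 24.05
tool_pos: [0.5605, -0.123, 0.2991]
tool_rot: [180.0, -0.1, 22.6]
force: [0.7, -0.2, 0.6]
grip_width: 0.0276
grasp_force: 0.0
```

View pics/crop5.png

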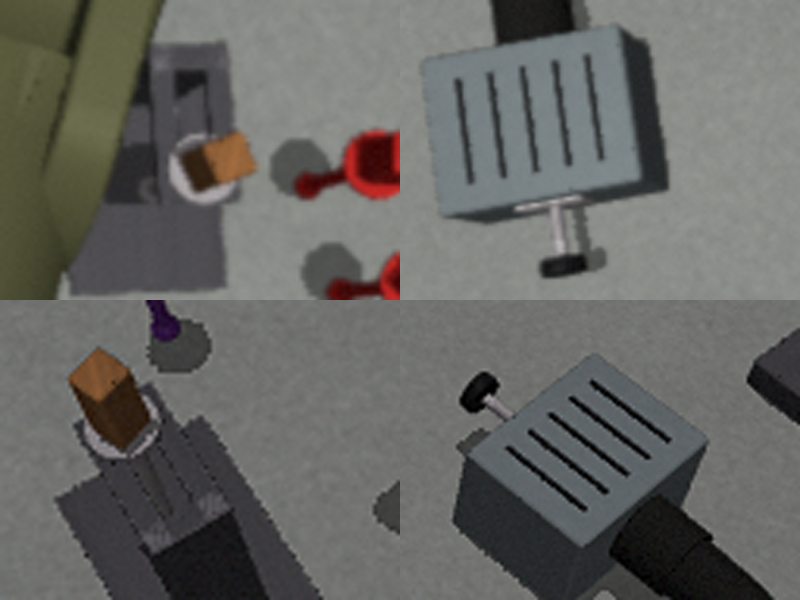

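The stirrer hangs upright as before, at top crop (205,165), and the knob is still out. Next is the knob: close the fingers, turn square to the box and drop in front of the disc.

```bash
python3 -m creep '-.016 .0466 0 -1.4 0; -.016 .0466 0 -1.4 0; -.016 .0466 0 -1.4 0; -.016 .0466 0 -1.4 0; -.016 .0466 0 -1.4 0; -.016 .0466 0 -1.4 0; -.016 .0466 0 -1.4 0; -.016 .0466 0 -1.2 0'
python3 -m creep '0 0 -.045 0 0; 0 0 -.045 0 0; 0 0 -.045 0 0; 0 0 -.045 0 0; 0 0 -.045 0 0; 0 0 -.02 0 0; 0 0 -.009 0 0; 0 0 0 0 0'
```

```text
time_s: 25.15
tool_pos: [0.4326, 0.2494, 0.299]
tool_rot: [-179.9, -0.1, 11.5]
force: [0.3, 0.1, 0.1]
grip_width: 0.0003
grasp_force: 0.0
time_s: 26.15
tool_pos: [0.4332, 0.2486, 0.044]
tool_rot: [-180.0, -0.0, 11.6]
force: [-0.4, 0.0, 0.5]
grip_width: 0.0
grasp_force: 0.0
```

```bash
python3 -m creep '.0059 .0013 0 0 0; .0059 .0013 0 0 0; .0059 .0013 0 0 0; .0059 .0013 0 0 0; .0059 .0013 0 0 0; .0059 .0013 0 0 0'
python3 -m creep '.0049 .001 0 0 0; .0039 .0008 0 0 0; .0029 .0006 0 0 0; 0 0 0 0 0'
```

```text
time_s: 26.9
tool_pos: [0.4662, 0.256, 0.043]
tool_rot: [180.0, 0.3, 11.7]
force: [-4.7, -1.1, 4.0]
grip_width: 0.0004
grasp_force: 2.9
time_s: 27.4
tool_pos: [0.4784, 0.2586, 0.043]
tool_rot: [180.0, 0.2, 11.7]
force: [-4.0, -1.6, 1.9]
grip_width: 0.0005
grasp_force: 2.4
```

```bash
python3 -m creep '.0029 .0006 0 0 0; .002 .0004 0 0 0; 0 0 0 0 0'
python3 -m creep '.002 .0004 0 0 0; 0 0 0 0 0'
python3 -m creep '.002 .0004 0 0 0; 0 0 0 0 0'
```

```text
time_s: 27.78
tool_pos: [0.4835, 0.2596, 0.0429]
tool_rot: [180.0, 0.1, 11.7]
force: [-4.9, -0.3, 2.2]
grip_width: 0.0005
grasp_force: 2.5
time_s: 28.02
tool_pos: [0.4841, 0.2597, 0.0429]
tool_rot: [180.0, 0.3, 11.7]
force: [-8.1, -2.4, 5.6]
grip_width: 0.0005
grasp_force: 4.5
time_s: 28.28
tool_pos: [0.4841, 0.2597, 0.0429]
tool_rot: [179.9, 0.5, 11.7]
force: [-14.6, -3.1, 10.1]
grip_width: 0.0007
grasp_force: 7.3
```

The knob stopped moving and the force rose to 15 N at the predicted home position. Back off, rise and verify.

```bash
python3 -m creep '-.01 -.002 0 0 0; -.02 -.004 0 0 0; -.02 -.004 0 0 0; 0 0 .04 0 0; 0 0 .05 0 0; 0 0 .05 0 0; 0 0 .05 0 0; 0 0 0 0 0'
python3 - <<'E'
from h import *
t=cams.read_camera('top')[...,::-1];s=cams.read_camera('scene')[...,::-1]
cv2.imwrite('pics/end.png',np.vstack([cv2.resize(np.hstack([t,s]),(800,300)),np.hstack([cv2.resize(s[95:191,340:468],(400,300)),cv2.resize(s[150:255,130:270],(400,300))])]))
E
```

```text
time_s: 29.28
tool_pos: [0.4418, 0.2523, 0.2383]
tool_rot: [-179.7, -0.6, 11.6]
force: [-0.9, -0.3, -0.4]
grip_width: 0.0007
grasp_force: 0.0
```

View pics/end.png

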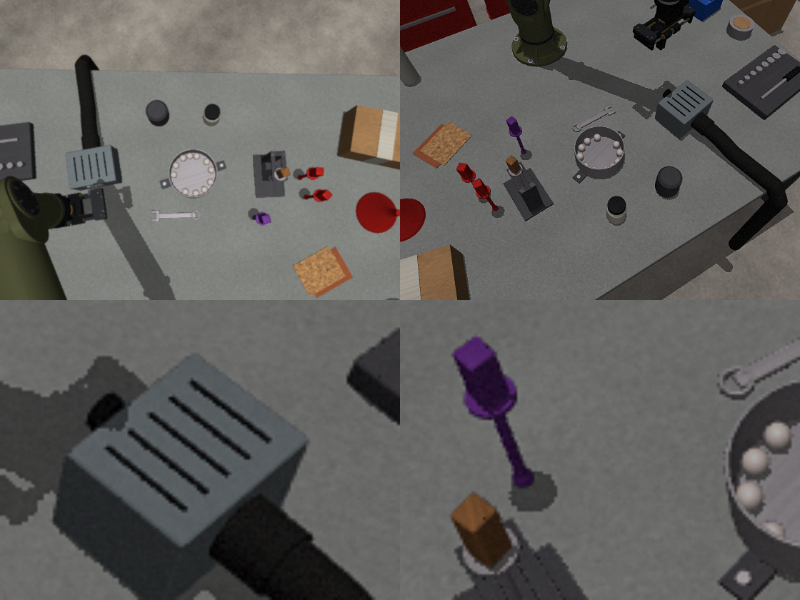

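The knob is home at (105,410), the stirrer hangs in the fork at (485,535), the balls are all in the pot, and the wrench and filter have not moved.

```bash
python3 -c "
from cell import ticket
print(ticket.sign_off())"
```

```text
the job is handed in; nothing more can be done
None
```

The job is handed in at about 29 s of robot time: the balls were stirred clockwise for about six turns with all 11 still in the pot and the knob left out, then the stirrer was hung back in the fork, the knob pushed fully home, and the filter and wrench left in place.

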